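# Clear the pricking irons off the leatherworking slab

## Task

Clear the stone slab: tilt the scrap box's hatch fully open, drop every snapped pricking iron (the short ones without a fork) into the bin behind it, and push the hatch fully shut again with them inside. Drop every whole iron (with its forked foot) into the wire basket, and swing the basket's carry handle up and over until it rests in its end position. Leave the wax tin, bottle and jar where they are.

Things in the scene. Friction and masses are not known exactly. Their poses are not given: they have to be found in the camera images.
- whole0: whole pricking iron, plain steel, 130 mm long: a 90 mm long, 16 x 16 mm square shank and a flat forked foot 40 mm long, 36 mm wide, 8 mm thick with four prongs, 150 g. Origin on the underside, halfway along; x points to the fork, shank from x = -65 to +25 mm, z up (16 mm to the shank's top). May be absent (None).
- whole1: whole pricking iron, plain steel, 130 mm long: a 90 mm long, 16 x 16 mm square shank and a flat forked foot 40 mm long, 36 mm wide, 8 mm thick with four prongs, 150 g. Origin on the underside, halfway along; x points to the fork, shank from x = -65 to +25 mm, z up (16 mm to the shank's top). May be absent (None).
- whole2: whole pricking iron, plain steel, 130 mm long: a 90 mm long, 16 x 16 mm square shank and a flat forked foot 40 mm long, 36 mm wide, 8 mm thick with four prongs, 150 g. Origin on the underside, halfway along; x points to the fork, shank from x = -65 to +25 mm, z up (16 mm to the shank's top). May be absent (None).
- snapped0: snapped pricking iron, plain steel, 90 mm long: a 16 x 16 mm square shank (x from -45 to +33 mm) ending in a small broken stub and no fork, 120 g. Origin on the underside, halfway along; x points along the iron to the break, z is up (16 mm to the top). May be absent (None).
- snapped1: snapped pricking iron, plain steel, 90 mm long: a 16 x 16 mm square shank (x from -45 to +33 mm) ending in a small broken stub and no fork, 120 g. Origin on the underside, halfway along; x points along the iron to the break, z is up (16 mm to the top). May be absent (None).
- snapped2: snapped pricking iron, plain steel, 90 mm long: a 16 x 16 mm square shank (x from -45 to +33 mm) ending in a small broken stub and no fork, 120 g. Origin on the underside, halfway along; x points along the iron to the break, z is up (16 mm to the top). May be absent (None).
- scrapbox: fixed plywood scrap box, 254 mm wide (y), 146 deep, 200 high; brown tilt-out hatch facing the robot, with a steel bin behind it. Origin on the bench under the hatch's hinge line, mid-width; x into the box, away from the robot, y along the hinge, z up. Hinge line at z = 10 mm; the top board covers x = 0 to 146 at z = 192 to 200. The hatch swings down towards -x.
- hatch (a joint): hatch angle, rad: 0 shut (upright), 0.8 fully open (end stop, leaning to the robot); starts at 0 to 0.1. Stiff hinge, stays where left; 3 to 8 N at the bar moves it. At 0.8 the bin's mouth, from above, spans x = -130 to -10 mm of the scrap box; the panel's upper edge is at height 134 mm, the bin's back edge at 185 mm.
- hatch_bar (a point): middle of the hatch's level brass pull bar, 12 mm thick, 110 mm long along y, in front of and above the panel: when shut 62 mm in front of the hinge line (44 mm of free gap to the panel's face) and 200 mm above it, 10 mm above the box's top. It turns with the hatch about the hinge line.
- hatch_floor (a point): middle of the floor of the steel bin on the hatch; its axes turn with the hatch: z up out of the bin (world z when shut), x to the bin's back, y along the hinge. Inside 114 mm in x, 204 mm in y; panel 173 mm high, back wall 125 mm, side walls between.
- basket: fixed wire basket of plain steel, 160 mm (x) by 220 mm (y) outside, 90 mm high, open on top, walls and floor 5 mm. Origin on the bench under its centre; x points away from the robot, z up.
- handle (a joint): angle of the basket's carry handle, rad: 0 folded level towards the robot, 1.57 upright, 1.8 its end position, 13 degrees past upright, resting on its stop by its own weight. Loose hinge: let go before upright, it falls back to 0. Hinge line along the basket's y, at x = 0, z = 90 mm.
- handle_bar (a point): middle of the handle's wooden grip, 14 mm thick and 110 mm long along y, 138 mm from the hinge line: folded, it is 138 mm in front of the basket's centre, 51 mm clear of the basket's wall, at a height of 90 mm. It turns with the handle.
- slab: fixed grey stone slab, 330 x 360 mm, 15 mm thick, flat on the bench; the irons lie on it at the start. Origin under its centre.
- tin: bystander: round metal wax tin, 80 mm across, 42 mm high, beyond the slab. Origin at its underside.
- bottle: bystander: white bottle, 48 mm across, 95 mm high, beyond the slab. Origin at its underside.
- jar: bystander: glass jar, 64 mm across, 85 mm high, beyond the slab. Origin at its underside.

How it is judged:
On the way, in this order (a step that is already met when the one before it is completed fails the run):
1. the hatch is tilted fully open (value of joint hatch above 0.7 rad), for 0.2 s.
2. every snapped iron is in the bin of the open hatch (x of snapped0 in the frame of hatch_floor between -0.062 and 0.062 m and y of snapped0 in the frame of hatch_floor between -0.105 and 0.105 m and z of snapped0 in the frame of hatch_floor between -0.015 and 0.16 m and x of snapped1 in the frame of hatch_floor between -0.062 and 0.062 m and y of snapped1 in the frame of hatch_floor between -0.105 and 0.105 m and z of snapped1 in the frame of hatch_floor between -0.015 and 0.16 m and x of snapped2 in the frame of hatch_floor between -0.062 and 0.062 m and y of snapped2 in the frame of hatch_floor between -0.105 and 0.105 m and z of snapped2 in the frame of hatch_floor between -0.015 and 0.16 m and value of joint hatch above 0.3 rad), for 0.2 s.
At the end, for the whole second after the job is handed in: Every snapped iron lies in the scrap box's bin and every whole iron in the wire basket (its middle inside the walls and below the rim), all at rest; the hatch is shut to within 0.06 rad and the carry handle is within 0.1 rad of its end position (x of snapped0 in the frame of hatch_floor between -0.062 and 0.062 m and y of snapped0 in the frame of hatch_floor between -0.105 and 0.105 m and z of snapped0 in the frame of hatch_floor between -0.015 and 0.16 m and x of snapped1 in the frame of hatch_floor between -0.062 and 0.062 m and y of snapped1 in the frame of hatch_floor between -0.105 and 0.105 m and z of snapped1 in the frame of hatch_floor between -0.015 and 0.16 m and x of snapped2 in the frame of hatch_floor between -0.062 and 0.062 m and y of snapped2 in the frame of hatch_floor between -0.105 and 0.105 m and z of snapped2 in the frame of hatch_floor between -0.015 and 0.16 m and x of whole0 in the frame of basket between -0.08 and 0.08 m and y of whole0 in the frame of basket between -0.11 and 0.11 m and z of whole0 in the frame of basket between -0.015 and 0.085 m and x of whole1 in the frame of basket between -0.08 and 0.08 m and y of whole1 in the frame of basket between -0.11 and 0.11 m and z of whole1 in the frame of basket between -0.015 and 0.085 m and x of whole2 in the frame of basket between -0.08 and 0.08 m and y of whole2 in the frame of basket between -0.11 and 0.11 m and z of whole2 in the frame of basket between -0.015 and 0.085 m and linear speed of each of whole0, whole1, whole2, snapped0, snapped1, snapped2 below 0.03 m/s and value of joint hatch below 0.06 rad and value of joint handle above 1.7 rad); the robot touches nothing.
It fails at once if the tin is moved more than 40 mm or tipped over (distance of tin from where it was at the start of the episode above 0.04 m or angle between tin's own z axis and vertical above 0.5 rad).
It fails at once if the bottle is moved more than 40 mm or tipped over (distance of bottle from where it was at the start of the episode above 0.04 m or angle between bottle's own z axis and vertical above 0.5 rad).
It fails at once if the jar is moved more than 40 mm or tipped over (distance of jar from where it was at the start of the episode above 0.04 m or angle between jar's own z axis and vertical above 0.5 rad).
Of whole0, whole1, whole2 only 2 to 3 are there at a start; the rules pass over those that are not, and their reading is None.
Of snapped0, snapped1, snapped2 only 2 to 3 are there at a start; the rules pass over those that are not, and their reading is None.
At some moment in a run one of whole0, whole1, whole2, snapped0, snapped1, snapped2 may be knocked a few centimetres aside while the robot is not near it.
Once in a run the grip may slacken for a moment while it holds something.
It also fails if it takes over 210 s, if anything falls off the work surface, if the arm or the gripper's body presses on something with over 40 N, if the wrist force passes 120 N, or if a joint passes its speed limit or range.

## Robot

A 6-joint arm with a two-finger parallel gripper is mounted at the origin on the work surface. World frame = base frame: x ahead of the robot, y to its left, z up, the work surface at z = 0. Lengths are in m, angles in rad, forces in N, time in s.
With the tool pointing down it reaches from about 0.4 to 0.825 m from the base axis. Payload 7 kg.
Tool frame: the origin (TCP) lies midway between the tips of the shut fingers; the grasp point (between the pads) lies 19 mm behind it; z points along the fingers, y is the line along which they close (so a half turn about z gives the same grasp; the last joint's range is limited). The gripper opens to 88 mm and grips with 3 to 60 N. Pads are 19 mm wide; open, the fingers measure 130 mm over their backs; the gripper's body (78 mm by 193 mm) begins 47 mm behind the grasp point.
Start: joints at [-0.98, 0.359, 0.012, 0, -1.224, -0.288], TCP at [0.201, -0.644, 0.227] pointing down, gripper open.
Joint ranges: [-3.07, 3.07], [-1.43, 2.12], [-1.02, 1.25], [-3.03, 1.67], [-3.05, -0], [-3.03, 3.03]. Speed limits (rad/s): [2.39, 2.39, 3.01, 3.14, 3.14, 3.14].

## Interface

Orientations are given as a rotation vector (axis times angle).
In Python, from plant import readout, imaging, job gives the robot as it stands. The module is installed in compiled form; this text tells all that it offers.
- The arm moves only by the shell command python3 -m handwheel 'ROWS' [FORCE]. ROWS is JSON, a list of rows, each a list of 7 numbers: the shift along the world's x, y, z in cm, then the turn, a rotation vector about the world's x, y, z in degrees, then the opening, from 0 (shut) to 1 (fully open). In form: [[dx, dy, dz, rx, ry, rz, jaw], ...]. A call has 1 to 5 rows; each row is the pose to reach, as a shift and turn from the pose commanded when the call began; what a row does not reach only later rows make up. A row lasts 1/8 s, in which the tool goes at most 62.5 mm and 10.7 degrees, less where a joint would pass 70% of its speed; a pose out of reach is approached as far as the arm can. A call with a gripper value outside its range is refused whole. The fingers move at their own pace and stop on an object; FORCE is the grip in N (left out, the last holds). Time passes only in rows, so rows that repeat a pose let the fingers close. It gives the time, the measured TCP pose, the force, the opening and the grip force at its end, in the units of the state.
- readout.observe(): the state, without advancing time (a new reading comes with each control period).
- imaging.read_camera(name): name is "side" or "top" or "wrist"; returns a dict with "frame" (480x640x3 uint8, blue, green, red), "z_map" (480x640 float32, m along the optical axis (not along the pixel's ray), 0 where there is no reading), "vfov" (degrees; the focal length in pixels is half the picture's height over the tangent of half this angle, whatever the lens; pixels are square), "cx", "cy" (the principal point, pixels), "k1" (the pictures are not rectified: a ray, as slopes to the right and down, at radius r is drawn at 1 + k1 r^2 times it, then the intrinsics apply), "cam_to_world" (4x4, takes a point from camera to world coordinates). Camera axes: x right, y down, z forward; pixel columns grow to the right and rows downward; lengths in m; the calibration is good to about 2 mm. A picture is of the moment at which its call begins.
- job.close_job(): hands the job in; it is judged then, once.
The state is a dict: "t": time; "joints": joint angles; "dq": joint speeds; "joint_efforts": joint torques, N m; "tool_pos": TCP position; "eef_rot": TCP orientation; "wrist_force": force on the tool from outside, world axes, zero at the start; "torque": the same for the moment, N m; "finger_gap": opening from 0.0 (shut) to 1.0 (fully open); "gripper_force": force on a finger pad.
Only numpy, scipy, OpenCV 4.12 (cv2) and the standard library are available. Lean on these libraries where they do the work, as an engineer would, in place of code of your own. Each camera call takes 0.05 s, during which the arm holds its last target. There are 200 camera calls.

## Working session

There is one attempt and no reset: what is moved stays moved. The work goes in short steps, Python scripts to look and compute and a shell command to move; the robot and the scene stay as the last step left them, time stands still between calls to the robot, and variables do not carry over. Pictures are saved under pics/ and viewed, at most 14 in all, crops included, and the job is handed in when it is done.

```bash
mkdir -p pics; cat > h.py <<'E'
import numpy as np, cv2
from plant import readout, imaging, job
def K(c):
    f=240/np.tan(np.radians(c['vfov'])/2); return f
def shot(n,fn=None):
    c=imaging.read_camera(n)
    if fn: cv2.imwrite('pics/'+fn,c['frame'])
    return c
def rays(c,uv):
    f=K(c); p=(np.atleast_2d(uv).astype(float)-[c['cx'],c['cy']])/f
    q=p.copy()
    for _ in range(20): q=p/(1+c['k1']*(q**2).sum(1,keepdims=True))
    return np.c_[q,np.ones(len(q))]
def onplane(c,uv,z):
    T=c['cam_to_world']; d=rays(c,uv)@T[:3,:3].T; o=T[:3,3]
    return o+d*((z-o[2])/d[:,2])[:,None]
def cloud(c):
    v,u=np.mgrid[0:480,0:640]; r=rays(c,np.c_[u.ravel(),v.ravel()])
    P=r*c['z_map'].reshape(-1,1); T=c['cam_to_world']
    return (P@T[:3,:3].T+T[:3,3]).reshape(480,640,3)
E
python3 - <<'E'
from h import *
s=readout.observe(); print(s)
for n in('top','side'):
    c=shot(n,n+'0.png'); print(n,c['vfov'],c['cx'],c['cy'],c['k1'],c['cam_to_world'].round(3).tolist(),(c['z_map']>0).mean())
E
```

```text
{'t': 0.0, 'joints': array([-9.79907915e-01,  3.59413981e-01,  1.10963192e-02, -3.42828555e-04,
       -1.22411564e+00, -2.88058312e-01]), 'dq': array([ 1.96312586e-03,  3.23935917e-05, -2.76621400e-04,  4.01285764e-04,
        7.28355373e-04,  1.29246485e-03]), 'joint_efforts': array([-1.89130878e-03, -5.82725251e+01,  2.93052614e+01,  6.99729592e+00,
        6.85297549e-03, -1.68699376e-04]), 'tool_pos': array([ 0.20110704, -0.64384721,  0.22562279]), 'eef_rot': array([ 4.73626383e-01, -3.10527502e+00, -2.54211391e-03]), 'wrist_force': array([ 0.21504805, -0.56796176,  0.14359276]), 'torque': array([-0.01638955, -0.03091381,  0.01323836]), 'gripper_force': 0.0, 'finger_gap': 0.9977851377687684}
top 46.3269067734997 309.64025968498663 239.3786956065174 -0.036102868497805855 [[-0.022, -0.997, 0.081, 0.515], [-1.0, 0.022, 0.007, -0.005], [-0.009, -0.081, -0.997, 1.171], [0.0, 0.0, 0.0, 1.0]] 0.9959407552083334
side 43.80962270048231 322.4628333827712 232.3653882295048 -0.1454859864022658 [[-0.864, -0.34, 0.372, 0.193], [-0.503, 0.601, -0.621, 0.708], [-0.012, -0.723, -0.69, 0.922], [0.0, 0.0, 0.0, 1.0]] 0.995927734375
```

View pics/top0.png

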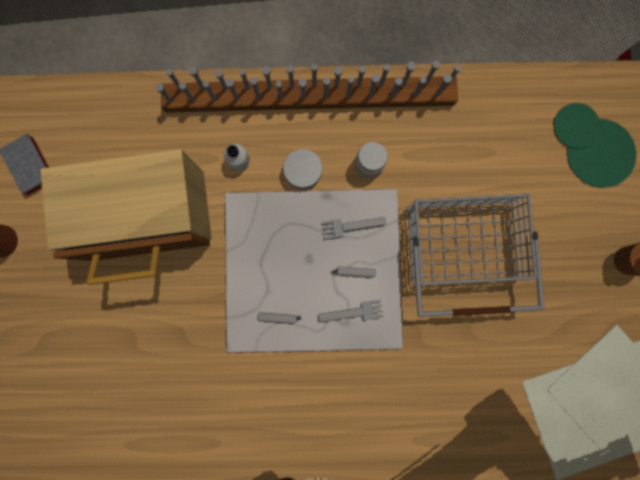

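View pics/side0.png

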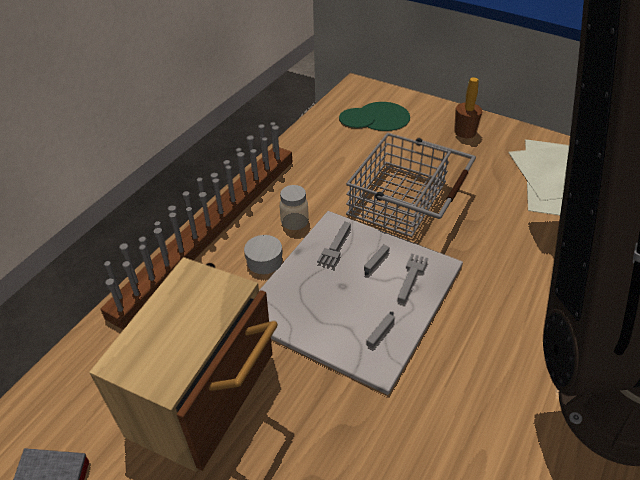

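The top view shows two whole irons (355,227) and (350,313), and two snapped ones (354,272) and (279,318). The brass bar is near (125,278) and the folded grip near (482,311). The side view agrees.

```bash
cat >> h.py <<'E'
def irons(c,verbose=True,zs=0.031,box=(226,192,402,350)):
    g=cv2.cvtColor(c['frame'],cv2.COLOR_BGR2GRAY)
    P=cloud(c); x0,y0,x1,y1=box
    m=np.zeros((480,640),np.uint8); m[y0:y1,x0:x1]=((P[...,2]>0.0195)&(P[...,2]<0.06))[y0:y1,x0:x1]
    n,L,st,ce=cv2.connectedComponentsWithStats(m)
    out=[]
    for i in range(1,n):
        if st[i,4]<60: continue
        v,u=np.nonzero(L==i); W=onplane(c,np.c_[u,v],zs)
        r=cv2.minAreaRect(W[:,:2].astype(np.float32)*1000)
        b=cv2.boxPoints(r); e0=b[1]-b[0]; e1=b[2]-b[1]; e=e0 if np.linalg.norm(e0)>np.linalg.norm(e1) else e1
        print('px',(u.mean().round(),v.mean().round()),'ctr',np.round(r[0],1),'size',np.round(sorted(r[1]),1),'ang',round(np.degrees(np.arctan2(e[1],e[0]))%180,1),'z',np.percentile(P[v,u,2],[50,90]).round(3),st[i,4])
E
python3 - <<'E'
from h import *
c=shot('top'); P=cloud(c)
print('slab z',np.median(P[300:306,240:250,2]),'bench',np.median(P[400:410,100:200,2]))
irons(c)
s=c['frame']; hsv=cv2.cvtColor(s,cv2.COLOR_BGR2HSV)
def comp(m,name,zs):
    n,L,st,ce=cv2.connectedComponentsWithStats(m.astype(np.uint8))
    for i in range(1,n):
        if st[i,4]<80: continue
        v,u=np.nonzero(L==i); W=P[v,u]; 
        r=cv2.minAreaRect(W[:,:2].astype(np.float32)*1000)
        print(name,st[i],ce[i].round(),'med',np.median(W,0).round(3),'rect',np.round(r,1) if 0 else r)
z=P[...,2]; v,u=np.mgrid[0:480,0:640]
comp((z>0.2035)&(u<215)&(v>150)&(v<300),'bar',0)
comp((z>0.18)&(z<0.203)&(u<215)&(v>140)&(v<300),'top',0)
comp((z>0.07)&(z<.12)&(u>400)&(u<560)&(v>180)&(v<330),'basket',0)
comp((z>0.02)&(z<.12)&(u>210)&(u<400)&(v>130)&(v<195),'byst',0)
for y in range(300,325,3): print(y,P[y,470:495:6].round(3).tolist())
E
```

```text
slab z 0.015255557896662775 bench 0.00012077951681543908
px (np.float64(351.0), np.float64(226.0)) ctr [637.9 -86.4] size [ 40.6 130.5] ang 104.0 z [0.029 0.033] 643
px (np.float64(355.0), np.float64(271.0)) ctr [540.2 -84.9] size [16.2 87.6] ang 84.3 z [0.031 0.034] 326
px (np.float64(354.0), np.float64(312.0)) ctr [456.3 -75.2] size [ 36.1 129.5] ang 97.4 z [0.029 0.033] 656
px (np.float64(278.0), np.float64(317.0)) ctr [450.5  68.3] size [18.5 88.9] ang 83.7 z [0.031 0.034] 339
bar [ 86 264  71  21 554] [121. 276.] med [0.535 0.326 0.213] rect ((536.7555541992188, 191.85568237304688), (394.93353271484375, 34.88267517089844), 88.6530990600586)
top [   41   149   152   110 12374] [116. 203.] med [0.665 0.341 0.2  ] rect ((665.1904296875, 344.0327453613281), (162.8380889892578, 256.77783203125), 6.378258228302002)
top [151 249   8  19 102] [155. 258.] med [0.567 0.274 0.192] rect ((567.3543701171875, 275.07550048828125), (33.58681869506836, 11.844022750854492), 5.762120723724365)
top [ 88 256   9  21 105] [ 93. 266.] med [0.555 0.384 0.191] rect ((555.2445678710938, 385.811767578125)
[... 1164 characters left out ...]
 -0.312, 0.095], [0.461, -0.323, 0.096], [0.461, -0.334, 0.098], [0.461, -0.346, 0.095]]
312 [[0.456, -0.3, 0.096], [0.456, -0.311, 0.097], [0.456, -0.322, 0.098], [0.455, -0.334, 0.096], [0.455, -0.345, 0.098]]
315 [[0.45, -0.3, 0.094], [0.445, -0.338, 0.003], [0.444, -0.352, -0.004], [0.444, -0.363, 0.002], [0.444, -0.375, 0.003]]
318 [[0.439, -0.325, 0.001], [0.438, -0.338, 0.001], [0.438, -0.35, 0.001], [0.438, -0.363, -0.0], [0.438, -0.375, 0.002]]
321 [[0.433, -0.324, 0.005], [0.432, -0.338, 0.001], [0.432, -0.35, 0.0], [0.432, -0.363, -0.0], [0.431, -0.376, -0.001]]
324 [[0.426, -0.325, 0.002], [0.426, -0.336, 0.005], [0.426, -0.35, 0.0], [0.426, -0.361, 0.003], [0.425, -0.375, -0.0]]
```

```bash
python3 - <<'E'
from h import *
c=shot('top'); P=cloud(c); z=P[...,2]; v,u=np.mgrid[0:480,0:640]
hsv=cv2.cvtColor(c['frame'],cv2.COLOR_BGR2HSV)
m=(z>0.2)&(u>86)&(u<162)&(v>268)&(v<286)
for a in range(92,158,8):
    k=np.nonzero(m[:,a])[0]
    if len(k): print(a,k.min(),k.max(),P[k,a].mean(0).round(4), onplane(c,[[a,k.mean()]],.212).round(4))
q=P[(z>.197)&(z<.204)&(u>50)&(u<190)&(v>165)&(v<235)]
print('boxtop',q.min(0),q.max(0))
m=(z>.08)&(z<.11)&(u>420)&(u<540)&(v>300)&(v<322); q=P[m]; print('handle',np.polyfit(q[:,1],q[:,0],1),np.median(q,0), q[:,1].min(),q[:,1].max())
gm=m&(hsv[...,1]>110); q=P[gm]; print('grip',gm.sum(),q.mean(0),q.min(0),q.max(0))
m=(z>.075)&(z<.11)&(u>405)&(u<545)&(v>188)&(v<212); q=P[m]; print('rim far',np.polyfit(q[:,1],q[:,0],1),np.median(q,0),q.min(0),q.max(0))
E
python3 -m handwheel '[[30,34,10,0,0,40,0.42],[30,34,10,0,0,40,0.42],[30,34,10,0,0,40,0.42],[30,34,10,0,0,40,0.42],[30,34,10,0,0,40,0.42]]' 15
```

```text
92 270 284 [0.5358 0.379  0.2084] [[0.5357 0.3775 0.212 ]]
100 277 283 [0.5303 0.363  0.2133] [[0.5303 0.3636 0.212 ]]
108 276 282 [0.5317 0.3488 0.2143] [[0.5317 0.3496 0.212 ]]
116 275 281 [0.5331 0.3352 0.2135] [[0.5332 0.3357 0.212 ]]
124 274 280 [0.5346 0.3214 0.2132] [[0.5346 0.3218 0.212 ]]
132 273 279 [0.536  0.3074 0.2137] [[0.536 0.308 0.212]]
140 272 278 [0.5374 0.2936 0.2136] [[0.5375 0.2941 0.212 ]]
148 270 277 [0.5397 0.2795 0.2145] [[0.5398 0.2803 0.212 ]]
156 269 274 [0.5431 0.2678 0.2072] [[0.5429 0.2664 0.212 ]]
boxtop [0.60836717 0.21152827 0.19700579] [0.73438194 0.45965272 0.20399199]
handle [-0.03196457  0.44805553] [ 0.45816207 -0.31622432  0.09539053] -0.4348656815318298 -0.20600853220228554
grip 417 [ 0.45782006 -0.32121666  0.09584194] [ 0.44908474 -0.40741814  0.08610492] [ 0.4667321  -0.26657086  0.10308976]
rim far [-0.00852307  0.67032927] [ 0.67492419 -0.32025487  0.09342417] [ 0.64744889 -0.42880615  0.07737211] [ 0.68304053 -0.20080519  0.09942341]
t: 0.82
tool_pos: [0.4041, -0.4137, 0.2944]
eef_rot: [-1.51, 2.755, -0.0]
wrist_force: [1.4, 0.9, 0.3]
finger_gap: 0.495
gripper_force: 0.0
```

```bash
cat >> h.py <<'E'
from scipy.spatial.transform import Rotation as Ro
def st(tgt=None,yaw=None):
    s=readout.observe(); R=Ro.from_rotvec(s['eef_rot']).as_matrix(); y=np.degrees(np.arctan2(R[1,1],R[0,1]))
    print('t',round(s['t'],2),'pos',(s['tool_pos']*100).round(2),'yaw',y.round(1),'tz',R[:,2].round(3),'F',s['wrist_force'].round(1),'gap',round(s['finger_gap'],3),'gf',round(s['gripper_force'],1),'j',s['joints'].round(2))
    if tgt is not None: print('delta cm',(np.array(tgt)*100-s['tool_pos']*100).round(2),'dyaw',None if yaw is None else (round((yaw-y+180)%360-180,1)))
E
python3 -m handwheel '[[13,36,2,0,0,30,0.42],[13,36,2,0,0,30,0.42],[13,36,2,0,0,30,0.42],[13,36,2,0,0,30,0.42],[13,36,2,0,0,30,0.42]]' >/dev/null
python3 -m handwheel '[[8,36,2,0,0,30,0.42],[8,36,2,0,0,30,0.42],[8,36,2,0,0,30,0.42],[8,36,2,0,0,30,0.42],[8,36,2,0,0,30,0.42]]' >/dev/null
python3 -c "
from h import *; st((.5345,.324,.30),186)"
```

```text
t 2.08 pos [57.68 18.48 32.73] yaw -152.6 tz [ 0.  0. -1.] F [ 1.3  0.7 -0.3] gap 0.419 gf 0.0 j [ 0.63  0.2   0.02  0.   -1.39 -0.15]
delta cm [-4.23 13.92 -2.73] dyaw -21.4
```

```bash

python3 -m handwheel '[[-4.2,13.9,-2.7,0,0,-21.4,0.42],[-4.2,13.9,-2.7,0,0,-21.4,0.42],[-4.2,13.9,-2.7,0,0,-21.4,0.42],[-4.2,13.9,-2.7,0,0,-21.4,0.42],[-4.2,13.9,-2.7,0,0,-21.4,0.42]]' >/dev/null
python3 -c "
from h import *; st((.5345,.324,.191),186); shot('wrist','w1.png')"
```

```text
t 2.7 pos [53.49 32.14 30.01] yaw -174.0 tz [-0. -0. -1.] F [-0.1 -0.3 -0.9] gap 0.421 gf 0.0 j [ 0.85  0.24  0.01  0.   -1.34 -0.75]
delta cm [ -0.04   0.26 -10.91] dyaw 0.0
```

View pics/w1.png

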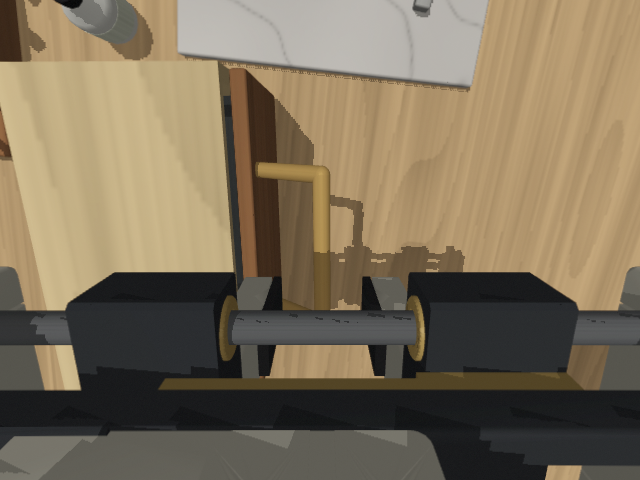

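The bar (column ~320) lies midway between the fingers (columns ~270 and ~375), clear of the panel; descend and grip.

```bash

python3 -m handwheel '[[0,0.2,-5,0,0,0,0.42],[0,0.2,-10.9,0,0,0,0.42],[0,0.2,-10.9,0,0,0,0.42]]' 15
python3 -m handwheel '[[0,0,0,0,0,0,0.05],[0,0,0,0,0,0,0.05],[0,0,0,0,0,0,0.05],[0,0,0,0,0,0,0.05]]' 15
python3 -c "
from h import *; st((.5345,.324,.191),186)"
```

```text
t: 3.12
tool_pos: [0.5331, 0.3207, 0.1873]
eef_rot: [2.326, -2.1, -0.001]
wrist_force: [-0.5, -0.0, 0.4]
finger_gap: 0.422
gripper_force: 0.0
t: 3.62
tool_pos: [0.5354, 0.3242, 0.193]
eef_rot: [-2.332, 2.101, -0.001]
wrist_force: [-1.9, -0.2, 7.9]
finger_gap: 0.13
gripper_force: 15.0
t 3.62 pos [53.54 32.42 19.3 ] yaw -174.0 tz [ 0.002  0.002 -1.   ] F [-1.9 -0.2  7.9] gap 0.13 gf 15.0 j [ 0.86  0.3  -0.15  0.   -1.12 -0.75]
delta cm [-0.09 -0.02 -0.2 ] dyaw 0.0
```

```bash

python3 -m handwheel '[[-1.6,-0.17,-0.65,0,0,0,0.05],[-3.28,-0.34,-1.45,0,0,0,0.05],[-4.6,-0.48,-2.25,0,0,0,0.05],[-5.9,-0.62,-3.16,0,0,0,0.05],[-7.1,-0.75,-4.15,0,0,0,0.05]]'
python3 -m handwheel '[[-1.13,-0.12,-1.1,0,0,0,0.05],[-2.15,-0.23,-2.25,0,0,0,0.05],[-3.13,-0.33,-3.5,0,0,0,0.05],[-4.05,-0.43,-4.85,0,0,0,0.05],[-4.9,-0.52,-6.3,0,0,0,0.05]]'
python3 -m handwheel '[[0,0,0,0,0,0,0.05],[0,0,0,0,0,0,0.05],[0,0,0,0,0,0,0.05],[0,0,0,0,0,0,0.05]]' 
python3 -c "
from h import *; st((.4155,.3115,.086),186)"
```

```text
t: 4.25
tool_pos: [0.4641, 0.3163, 0.1508]
eef_rot: [-2.333, 2.101, -0.001]
wrist_force: [0.9, -1.5, 3.7]
finger_gap: 0.129
gripper_force: 15.0
t: 4.88
tool_pos: [0.4147, 0.3109, 0.0863]
eef_rot: [-2.334, 2.102, -0.001]
wrist_force: [4.1, -1.5, 0.1]
finger_gap: 0.129
gripper_force: 15.0
t: 5.38
tool_pos: [0.4148, 0.3107, 0.0865]
eef_rot: [2.333, -2.103, -0.0]
wrist_force: [1.6, -1.2, -5.7]
finger_gap: 0.134
gripper_force: 15.0
t 5.38 pos [41.48 31.07  8.65] yaw -174.1 tz [-0. -0. -1.] F [ 1.6 -1.2 -5.7] gap 0.134 gf 15.0 j [ 1.02  0.24 -0.51 -0.   -0.81 -0.92]
delta cm [ 0.07  0.08 -0.05] dyaw 0.1
```

```bash

python3 -m handwheel '[[0,0,0,0,0,0,0.45],[0,0,0,0,0,0,0.45],[0,0,5,0,0,0,0.45],[0,0,10,0,0,0,0.45],[0,0,15,0,0,0,0.45]]'
python3 -m handwheel '[[0,-6,5,0,0,0,0.45],[0,-12,10,0,0,0,0.45],[0,-18,10,0,0,0,0.45],[0,-23,10,0,0,0,0.45],[0,-23,10,0,0,0,0.45]]' 
python3 - <<'E'
from h import *
st(); c=shot('top','top1.png'); irons(c); shot('side','side1.png')
P=cloud(c); z=P[...,2]; v,u=np.mgrid[0:480,0:640]
m=(z>0.09)&(z<.125)&(u>80)&(u<175)&(v>300)&(v<370); q=P[m]; print('bar',len(q),np.median(q,0))
E
```

```text
t: 6.0
tool_pos: [0.4149, 0.3111, 0.2389]
eef_rot: [-2.333, 2.102, 0.0]
wrist_force: [0.4, 1.0, -1.0]
finger_gap: 0.451
gripper_force: 0.0
t: 6.62
tool_pos: [0.4146, 0.0784, 0.3381]
eef_rot: [-2.328, 2.104, -0.001]
wrist_force: [0.7, -0.4, -0.4]
finger_gap: 0.454
gripper_force: 0.0
t 6.62 pos [41.46  7.84 33.81] yaw -174.2 tz [ 0.003  0.002 -1.   ] F [ 0.7 -0.4 -0.4] gap 0.454 gf 0.0 j [ 0.66 -0.14 -0.31  0.   -1.4  -0.56]
px (np.float64(351.0), np.float64(226.0)) ctr [634.  -89.4] size [ 36.  132.8] ang 97.5 z [0.029 0.033] 634
px (np.float64(355.0), np.float64(271.0)) ctr [541.1 -84.8] size [19.1 87.5] ang 86.1 z [0.031 0.034] 328
px (np.float64(353.0), np.float64(312.0)) ctr [461.3 -75.5] size [ 38.3 131.2] ang 91.3 z [0.029 0.033] 654
px (np.float64(287.0), np.float64(318.0)) ctr [448.1  51.7] size [16.6 58.9] ang 83.1 z [0.031 0.034] 186
bar 1167 [0.45599956 0.35233691 0.11372029]
```

View pics/top1.png

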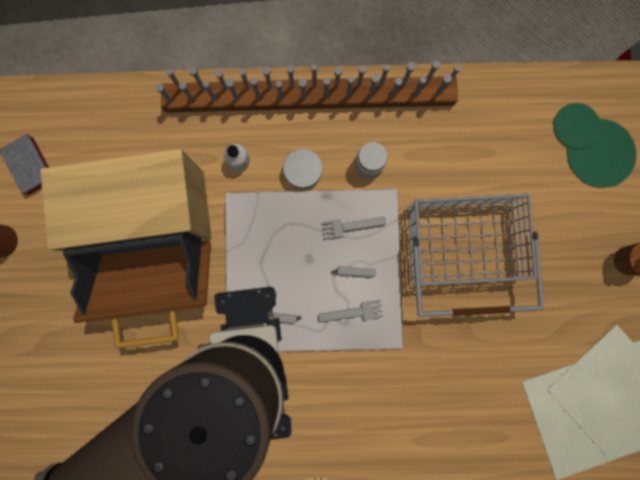

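The hatch is fully open: bin mouth spans rows ~235–320, columns ~75–205. Irons are undisturbed. Now the first snapped iron at (450,68) mm.

```bash

python3 -m handwheel '[[1,0,-5,0,0,-6,0.5],[2,-0.5,-11,0,0,-12,0.5],[3.6,-1,-17,0,0,-12,0.5],[3.6,-1,-23,0,0,-12,0.5],[3.6,-1,-23,0,0,-12,0.5]]'
python3 -c "
from h import *; st((.4505,.068,.018),174); shot('wrist','w2.png')"
```

```text
t: 7.35
tool_pos: [0.4481, 0.0704, 0.1029]
eef_rot: [2.095, -2.328, -0.003]
wrist_force: [0.2, 0.6, 0.8]
finger_gap: 0.502
gripper_force: 0.0
t 7.35 pos [44.81  7.04 10.29] yaw 174.0 tz [-0.009 -0.005 -1.   ] F [0.2 0.6 0.8] gap 0.502 gf 0.0 j [ 0.59  0.12 -0.62 -0.   -0.83 -0.7 ]
delta cm [ 0.24 -0.24 -8.49] dyaw 0.0
```

View pics/w2.png

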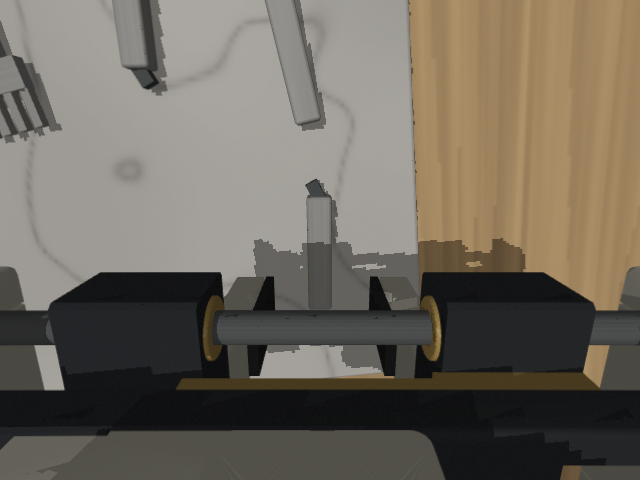

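The iron (column ~320) is centred and parallel between the pads. Descend and grip.

```bash

python3 -m handwheel '[[0,0,-4,0,0,0,0.5],[0,0,-7,0,0,0,0.5],[0,0,-9,0,0,0,0.5],[0,0,-9,0,0,0,0.5]]' 
python3 -m handwheel '[[0,0,0,0,0,0,0.05],[0,0,0,0,0,0,0.05],[0,0,0,0,0,0,0.05],[0,0,0,0,0,0,0.05]]' 40
python3 -m handwheel '[[0,0,3,0,0,0,0.05],[0,0,8,0,0,0,0.05],[0,0,14,0,0,0,0.05],[0,0,20,0,0,0,0.05],[0,0,20,0,0,0,0.05]]'
```

```text
t: 7.9
tool_pos: [0.4521, 0.0723, 0.018]
eef_rot: [-2.102, 2.333, -0.001]
wrist_force: [0.3, -0.3, 0.5]
finger_gap: 0.5
gripper_force: 0.0
t: 8.4
tool_pos: [0.4511, 0.0711, 0.0173]
eef_rot: [-2.101, 2.335, -0.0]
wrist_force: [-2.4, 1.2, 8.3]
finger_gap: 0.174
gripper_force: 40.0
t: 9.02
tool_pos: [0.4532, 0.072, 0.2215]
eef_rot: [-2.096, 2.329, -0.004]
wrist_force: [1.0, 0.6, -2.9]
finger_gap: 0.184
gripper_force: 4.0
```

```bash

python3 -m handwheel '[[0,0,0,0,0,0,0.05],[0,0,0,0,0,0,0.05],[0,0,0,0,0,0,0.05],[0,0,0,0,0,0,0.05]]' 40
python3 -c "
from h import *; st((.522,.371,.222),186); shot('side','s2.png')"
```

```text
t: 9.52
tool_pos: [0.4506, 0.0709, 0.2159]
eef_rot: [2.1, -2.334, -0.0]
wrist_force: [0.1, 0.5, -0.8]
finger_gap: 0.18
gripper_force: 40.0
t 9.53 pos [45.06  7.09 21.59] yaw 174.0 tz [-0.001 -0.001 -1.   ] F [ 0.1  0.5 -0.8] gap 0.18 gf 40.0 j [ 0.59 -0.   -0.46 -0.   -1.11 -0.7 ]
delta cm [ 7.14 30.01  0.61] dyaw 12.0
```

View pics/s2.png

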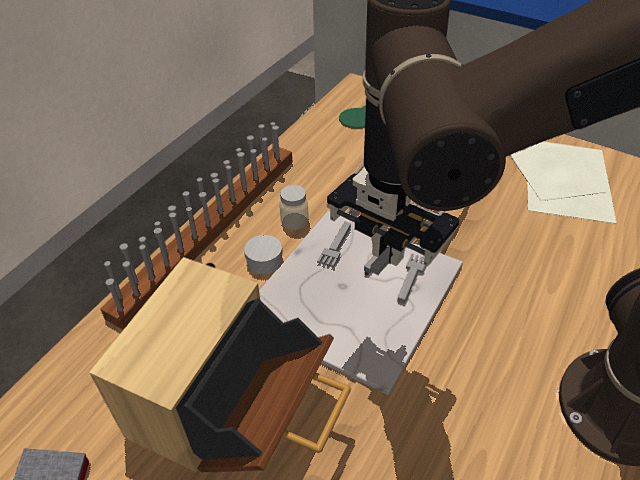

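The slab's near snapped iron is gone from (380,330) and sits in the gripper at ~(375,258). The slack has recovered. Carry it to the bin.

```bash

python3 -m handwheel '[[1.4,6,3,0,0,3,0.05],[2.8,12,4,0,0,6,0.05],[4.2,18,4,0,0,9,0.05],[5.6,24,4,0,0,12,0.05],[7.1,30,4,0,0,12,0.05]]' >/dev/null
python3 -m handwheel '[[0,0,-3,0,0,0,0.05],[0,0,-7,0,0,0,0.05],[0,0,-10.5,0,0,0,0.05],[0,0,-10.5,0,0,0,0.05],[0,0,-10.5,0,0,0,0.05]]' 
python3 -m handwheel '[[0,0,0,0,0,0,0.5],[0,0,0,0,0,0,0.5],[0,0,0,0,0,0,0.5],[0,0,5,0,0,0,0.5],[0,0,10,0,0,0,0.5]]'
python3 -m handwheel '[[0,-6,3,0,0,0,0.5],[0,-12,4,0,0,0,0.5],[0,-18,4,0,0,-5,0.5],[0,-24,4,0,0,-10,0.5],[-5,-28,4,0,0,-10,0.5]]' 
python3 - <<'E'
from h import *
st(); c=shot('top'); irons(c); cv2.imwrite('pics/t2.png',cv2.resize(c['frame'][140:380,30:350],(640,480)))
E
```

```text
t: 10.82
tool_pos: [0.5219, 0.3684, 0.1529]
eef_rot: [-2.333, 2.102, -0.001]
wrist_force: [-0.1, -0.8, -0.9]
finger_gap: 0.176
gripper_force: 40.0
t: 11.45
tool_pos: [0.521, 0.3676, 0.2528]
eef_rot: [2.333, -2.102, 0.0]
wrist_force: [0.5, 0.0, 1.3]
finger_gap: 0.497
gripper_force: 0.0
t: 12.08
tool_pos: [0.4728, 0.0866, 0.2912]
eef_rot: [2.136, -2.302, 0.001]
wrist_force: [-0.2, 0.2, -0.3]
finger_gap: 0.502
gripper_force: 0.0
t 12.07 pos [47.28  8.66 29.12] yaw 175.7 tz [-0.    -0.001 -1.   ] F [-0.2  0.2 -0.3] gap 0.502 gf 0.0 j [ 0.59 -0.01 -0.29  0.   -1.28 -0.67]
px (np.float64(350.0), np.float64(226.0)) ctr [630.8 -87.8] size [ 37.5 129.7] ang 93.5 z [0.029 0.033] 635
px (np.float64(355.0), np.float64(271.0)) ctr [540.1 -84.8] size [16.6 87.5] ang 85.5 z [0.031 0.034] 331
px (np.float64(354.0), np.float64(312.0)) ctr [457.9 -75.4] size [ 39.3 133.3] ang 97.4 z [0.029 0.033] 658
```

View pics/t2.png

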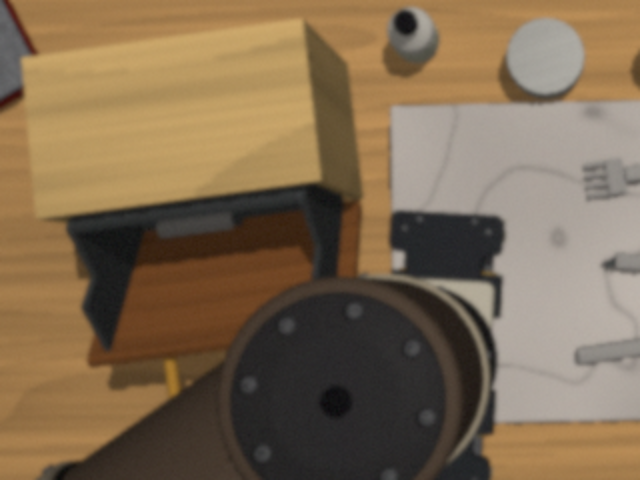

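The first snapped iron lies in the bin (crop (195,222)). Next: the second at (540,-85).

```bash

python3 -m handwheel '[[1.5,-5,-4,0,0,0,0.5],[3,-10,-9,0,0,0,0.5],[4.5,-14,-14,0,0,0,0.5],[6.7,-17.2,-18.5,0,0,0,0.5],[6.7,-17.2,-18.5,0,0,0,0.5]]' >/dev/null
python3 -m handwheel '[[0,0,0,0,0,0,0.5],[0,0,0,0,0,0,0.5]]' >/dev/null
python3 -c "
from h import *; st((.540,-.085,.018),175); shot('wrist','w3.png')"
```

```text
t 13.0 pos [54.   -8.23 10.83] yaw 176.0 tz [ 0.003  0.    -1.   ] F [-0.8  0.5  0.3] gap 0.502 gf 0.0 j [ 0.21  0.26 -0.43  0.   -0.88 -0.28]
delta cm [-0.   -0.27 -9.03] dyaw -1.0
```

View pics/w3.png

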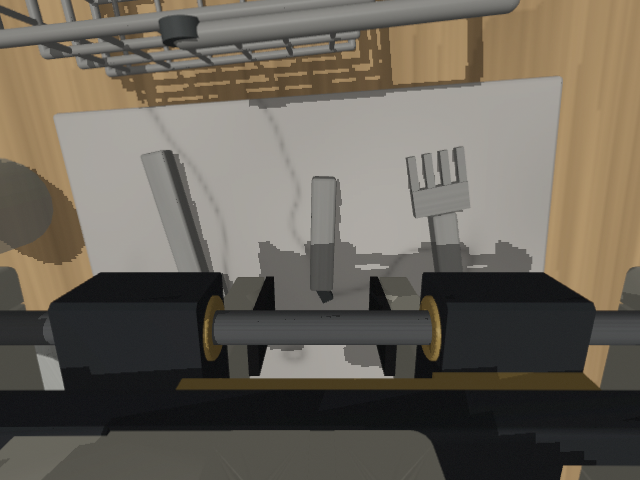

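The iron (column ~323, rows 178–300) lies too far toward -y: it's been knocked or is mis-measured. Measure it with the wrist camera.

```bash
python3 - <<'E'
from h import *
c=shot('wrist'); P=cloud(c)
print(onplane(c,[[323,178],[323,236],[321,290],[325,300],[320,360]],.031).round(4)); print([P[v,u].round(4).tolist() for u,v in((323,185),(322,236),(321,285),(320,360),(290,360))])
E
```

```text
[[ 0.5357 -0.1278  0.031 ]
 [ 0.5383 -0.0895  0.031 ]
 [ 0.5424 -0.0509  0.031 ]
 [ 0.5401 -0.0431  0.031 ]
 [ 0.5469  0.0045  0.031 ]]
[[0.536, -0.1234, 0.0316], [0.539, -0.0898, 0.0318], [0.5421, -0.0548, 0.0316], [0.5478, 0.0144, 0.0162], [0.5711, 0.0127, 0.0164]]
```

The wrist rays give the iron's ends at y = -128 and -43 mm, so its centre is (539,-85) at the right height. Nothing moved; I misread the perspective. Grasp it.

```bash

python3 -m handwheel '[[0,-0.3,-4,0,0,-1,0.5],[0,-0.3,-7,0,0,-1,0.5],[0,-0.3,-9,0,0,-1,0.5],[0,-0.3,-9,0,0,-1,0.5]]' 
python3 -m handwheel '[[0,0,0,0,0,0,0.05],[0,0,0,0,0,0,0.05],[0,0,0,0,0,0,0.05],[0,0,0,0,0,0,0.05]]' 40
python3 -m handwheel '[[0,0,3,0,0,0,0.05],[0,0,8,0,0,0,0.05],[0,0,14,0,0,0,0.05],[0,0,20,0,0,0,0.05],[0,0,24,0,0,0,0.05]]'
python3 -m handwheel '[[0,6,0,0,0,3,0.05],[0,12,0,0,0,6,0.05],[0,18,0,0,0,9,0.05],[0,24,0,0,0,12,0.05],[0,30,0,0,0,12,0.05]]'
python3 -c "
from h import *; st((.532,.275,.15),186)"
```

```text
t: 13.6
tool_pos: [0.5395, -0.0853, 0.0169]
eef_rot: [-2.123, 2.315, -0.0]
wrist_force: [-0.7, 0.1, 0.9]
finger_gap: 0.5
gripper_force: 0.0
t: 14.1
tool_pos: [0.5395, -0.0861, 0.017]
eef_rot: [-2.121, 2.317, -0.0]
wrist_force: [-0.7, 2.0, 4.0]
finger_gap: 0.175
gripper_force: 40.0
t: 14.72
tool_pos: [0.5396, -0.0862, 0.2597]
eef_rot: [-2.12, 2.315, -0.003]
wrist_force: [0.3, -0.4, -1.4]
finger_gap: 0.177
gripper_force: 40.0
t: 15.35
tool_pos: [0.5387, 0.2156, 0.2565]
eef_rot: [2.353, -2.082, -0.0]
wrist_force: [0.8, 0.2, -0.5]
finger_gap: 0.178
gripper_force: 40.0
t 15.35 pos [53.87 21.56 25.65] yaw -173.0 tz [-0.  0. -1.] F [ 0.8  0.2 -0.5] gap 0.178 gf 40.0 j [ 0.72  0.19 -0.16 -0.   -1.23 -0.6 ]
delta cm [ -0.67   5.94 -10.65] dyaw -1.0
```

```bash

python3 -m handwheel '[[-0.7,5.9,0,0,0,-1,0.05],[-0.7,5.9,-5,0,0,-1,0.05],[-0.7,5.9,-10.5,0,0,-1,0.05],[-0.7,5.9,-10.5,0,0,-1,0.05],[-0.7,5.9,-10.5,0,0,-1,0.05]]' 
python3 -m handwheel '[[0,0,0,0,0,0,0.5],[0,0,0,0,0,0,0.5],[0,0,0,0,0,0,0.5],[0,0,5,0,0,0,0.5],[0,0,10,0,0,0,0.5]]'
python3 -m handwheel '[[0,-6,3,0,0,0,0.5],[0,-12,4,0,0,0,0.5],[0,-18,4,0,0,0,0.5],[0,-24,4,0,0,0,0.5],[0,-24,4,0,0,0,0.5]]' 
python3 - <<'E'
from h import *
st(); c=shot('top'); irons(c); cv2.imwrite('pics/t3.png',cv2.resize(c['frame'][140:380,30:350],(640,480)))
P=cloud(c); q=P[225:265,85:195].reshape(-1,3); print(q.min(0),q.max(0))
E
```

```text
t: 15.98
tool_pos: [0.5334, 0.2732, 0.1535]
eef_rot: [-2.333, 2.102, -0.002]
wrist_force: [1.2, -0.0, -1.0]
finger_gap: 0.179
gripper_force: 40.0
t: 16.6
tool_pos: [0.5321, 0.2725, 0.2529]
eef_rot: [2.333, -2.103, 0.0]
wrist_force: [0.6, -0.1, 0.0]
finger_gap: 0.499
gripper_force: 0.0
t: 17.23
tool_pos: [0.5319, 0.0294, 0.2924]
eef_rot: [-2.328, 2.108, -0.001]
wrist_force: [-0.3, 0.2, 0.4]
finger_gap: 0.498
gripper_force: 0.0
t 17.23 pos [53.19  2.94 29.24] yaw -174.3 tz [ 0.001  0.    -1.   ] F [-0.3  0.2  0.4] gap 0.498 gf 0.0 j [ 0.42  0.08 -0.19  0.   -1.29 -0.32]
px (np.float64(351.0), np.float64(226.0)) ctr [631.7 -88.4] size [ 39.8 131.1] ang 93.1 z [0.03  0.033] 627
px (np.float64(354.0), np.float64(312.0)) ctr [460.1 -77.2] size [ 37.3 130.8] ang 92.8 z [0.029 0.033] 638
[ 0.51467743 -0.00514655  0.01027716] [0.62806821 0.43904526 1.17057833]
```

View pics/t3.png

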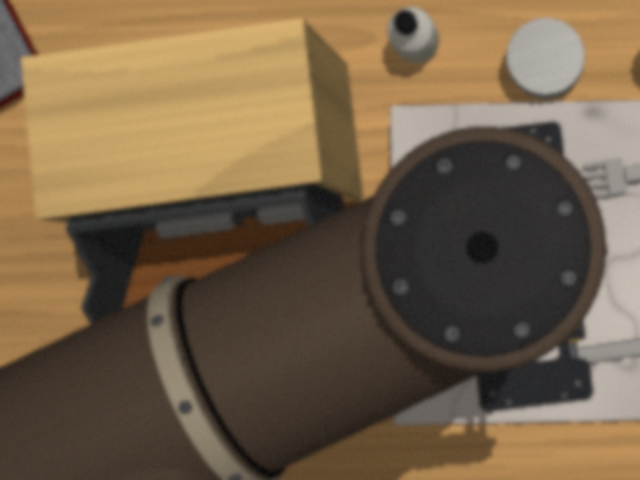

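Both snapped irons lie in the bin (crop (195,222) and (283,213)). Now shut the hatch.

```bash

python3 -m handwheel '[[-6,5,0,0,0,0,0.45],[-11.7,10,0,0,0,0,0.45],[-11.7,16,0,0,0,0,0.45],[-11.7,22,0,0,0,0,0.45],[-11.7,28.1,-1,0,0,0,0.45]]' >/dev/null
python3 -m handwheel '[[0,0,-3,0,0,0,0.45],[0,0,-6,0,0,0,0.45],[0,0,-6,0,0,0,0.45],[0,0,-6,0,0,0,0.45]]' >/dev/null
python3 -c "
from h import *; st((.4148,.3107,.0865),186); shot('wrist','w4.png')"
```

```text
t 18.4 pos [41.58 29.93 22.49] yaw -174.0 tz [ 0.001  0.001 -1.   ] F [-0.1  1.8  1.2] gap 0.446 gf 0.0 j [ 1.01  0.09 -0.34  0.   -1.13 -0.9 ]
delta cm [ -0.1    1.14 -13.84] dyaw -0.0
```

View pics/w4.png

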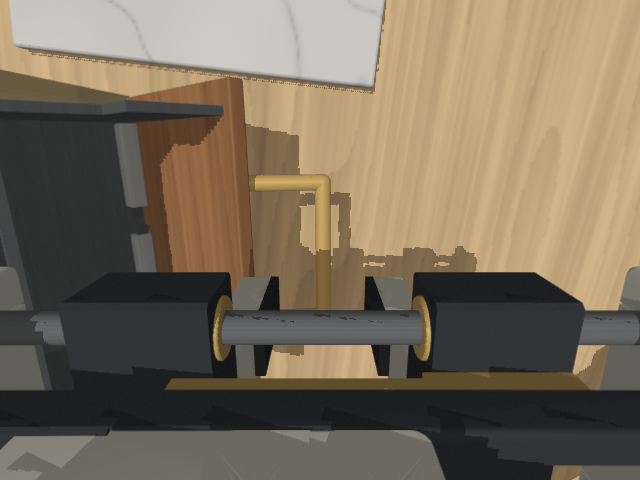

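```bash

python3 -m handwheel '[[0,1.1,-5,0,0,0,0.45],[0,1.1,-10,0,0,0,0.45],[0,1.1,-13.8,0,0,0,0.45],[0,1.1,-13.8,0,0,0,0.45]]' 
python3 -m handwheel '[[0,0,0,0,0,0,0.05],[0,0,0,0,0,0,0.05],[0,0,0,0,0,0,0.05],[0,0,0,0,0,0,0.05]]' 15
python3 -m handwheel '[[0.82,0.09,1.46,0,0,0,0.05],[1.62,0.17,2.68,0,0,0,0.05],[2.65,0.28,4.0,0,0,0,0.05],[3.62,0.38,5.09,0,0,0,0.05],[4.82,0.51,6.24,0,0,0,0.05]]'
python3 -m handwheel '[[1.13,0.12,0.93,0,0,0,0.05],[2.5,0.26,1.89,0,0,0,0.05],[3.75,0.39,2.64,0,0,0,0.05],[5.05,0.53,3.29,0,0,0,0.05],[6.4,0.67,3.86,0,0,0,0.05]]'
python3 -m handwheel '[[0.6,0.06,0.2,0,0,0,0.05],[1.2,0.12,0.4,0,0,0,0.05],[1.6,0.17,0.5,0,0,0,0.05],[1.6,0.17,0.5,0,0,0,0.05]]'
python3 -c "
from h import *; st((.54,.3247,.191),186)"
```

```text
t: 18.95
tool_pos: [0.415, 0.3085, 0.0845]
eef_rot: [2.331, -2.101, 0.001]
wrist_force: [0.8, -0.6, 1.1]
finger_gap: 0.451
gripper_force: 0.0
t: 19.45
tool_pos: [0.4141, 0.3095, 0.0866]
eef_rot: [2.333, -2.103, -0.003]
wrist_force: [-12.5, 1.5, 9.2]
finger_gap: 0.128
gripper_force: 15.0
t: 20.08
tool_pos: [0.4607, 0.3146, 0.1493]
eef_rot: [2.332, -2.101, -0.005]
wrist_force: [-19.0, 2.7, 13.0]
finger_gap: 0.132
gripper_force: 15.0
t: 20.7
tool_pos: [0.5275, 0.3218, 0.1881]
eef_rot: [-2.333, 2.102, 0.001]
wrist_force: [-4.2, 3.2, 2.7]
finger_gap: 0.131
gripper_force: 15.0
t: 21.2
tool_pos: [0.5382, 0.3228, 0.1913]
eef_rot: [2.329, -2.099, -0.009]
wrist_force: [-27.9, 4.0, 13.6]
finger_gap: 0.133
gripper_force: 15.0
t 21.2 pos [53.82 32.28 19.13] yaw -174.1 tz [-0.009 -0.001 -1.   ] F [-27.9   4.   13.6] gap 0.133 gf 15.0 j [ 0.85  0.31 -0.14 -0.01 -1.13 -0.74]
delta cm [ 0.18  0.19 -0.03] dyaw 0.1
```

```bash

python3 -m handwheel '[[-0.2,0,0,0,0,0,0.42],[-0.2,0,0,0,0,0,0.42],[-0.2,0,4,0,0,0,0.42],[-0.2,0,9,0,0,0,0.42],[-0.2,0,11,0,0,0,0.42]]' 
python3 -m handwheel '[[0,-6,0,0,0,0,0.45],[0,-12,0,0,0,0,0.45],[-5,-18,0,0,0,0,0.45],[-8,-24,0,0,0,0,0.45],[-8,-30,0,0,0,0,0.45]]'
python3 - <<'E'
from h import *
st(); c=shot('top'); irons(c); P=cloud(c); z=P[...,2]
for a in (108,116,124,132,140):
    k=np.nonzero(z[264:290,a]>.2)[0]+264; print(a,P[k,a].mean(0).round(4))
E
```

```text
t: 21.82
tool_pos: [0.5432, 0.3232, 0.3052]
eef_rot: [-2.33, 2.1, -0.002]
wrist_force: [0.4, 0.0, -1.0]
finger_gap: 0.415
gripper_force: 0.0
t: 22.45
tool_pos: [0.4624, 0.0366, 0.3023]
eef_rot: [-2.334, 2.101, -0.002]
wrist_force: [2.1, -0.3, 0.7]
finger_gap: 0.45
gripper_force: 0.0
t 22.45 pos [46.24  3.66 30.23] yaw -174.0 tz [ 0.002  0.001 -1.   ] F [ 2.1 -0.3  0.7] gap 0.45 gf 0.0 j [ 0.51 -0.04 -0.3   0.   -1.31 -0.4 ]
px (np.float64(350.0), np.float64(226.0)) ctr [634.9 -87.8] size [ 37.4 129.7] ang 98.2 z [0.029 0.033] 635
px (np.float64(355.0), np.float64(312.0)) ctr [456.6 -77.3] size [ 36.1 125.2] ang 97.4 z [0.029 0.033] 626
108 [0.5351 0.3483 0.2158]
116 [0.5366 0.335  0.2141]
124 [0.538  0.3212 0.214 ]
132 [0.5394 0.307  0.215 ]
140 [0.5408 0.2932 0.215 ]
```

The bar reads 3.5 mm further in than at the start, and it was pressed onto its stop with 28 N. The hatch is shut. Now the shank lines of the whole irons.

```bash
python3 - <<'E'
from h import *
c=shot('top'); P=cloud(c)
for (v0,v1) in ((210,245),(296,326)):
    m=np.zeros((480,640),bool); m[v0:v1,318:392]=((P[...,2]>.0195)&(P[...,2]<.05))[v0:v1,318:392]
    us=np.nonzero(m.any(0))[0]; cen=[];w=[]
    for u in us:
        k=np.nonzero(m[:,u])[0]; cen.append([u,(k.min()+k.max())/2]); w.append(k.max()-k.min()+1)
    W=onplane(c,np.array(cen),.031); w=np.array(w); 
    sh=w<=9; print(us.min(),us.max(),w.tolist())
    p=np.polyfit(W[sh,1],W[sh,0],1); ends=W[[0,-1],1]; mid=ends.mean()
    print('ends y',ends.round(4),'mid',mid.round(4),'x at mid',np.polyval(p,mid).round(4),'axis',90-np.degrees(np.arctan(p[0])).round(1),'toolyaw',round(180-np.degrees(np.arctan(p[0])),1),'shank y',W[sh,1].min().round(3),W[sh,1].max().round(3))
st()
E
```

```text
318 389 [22, 4, 27, 18, 33, 20, 22, 20, 26, 18, 20, 21, 17, 18, 18, 18, 18, 18, 18, 18, 18, 18, 18, 17, 14, 13, 21, 10, 8, 11, 9, 19, 9, 8, 20, 16, 17, 9, 9, 16, 24, 21, 16, 23, 14, 8, 8, 17, 15, 17, 15, 27, 24, 11, 24, 17, 9, 26, 25, 8, 20, 8, 10, 9, 14, 11, 15, 23, 1, 15, 1]
ends y [-0.0146 -0.1598] mid -0.0872 x at mid 0.6387 axis 87.1 toolyaw 177.1 shank y -0.16 -0.017
319 391 [1, 16, 16, 6, 24, 19, 24, 9, 8, 21, 24, 8, 9, 9, 11, 8, 8, 23, 16, 11, 14, 17, 8, 9, 16, 8, 13, 9, 8, 17, 21, 11, 20, 16, 18, 12, 16, 17, 13, 24, 16, 18, 19, 23, 30, 18, 22, 23, 18, 23, 18, 18, 20, 22, 18, 21, 18, 18, 18, 21, 1, 1, 16, 1, 8, 20]
ends y [-0.0131 -0.1579] mid -0.0855 x at mid 0.4563 axis 90.8 toolyaw 180.8 shank y -0.156 -0.013
t 22.55 pos [46.25  3.39 30.26] yaw -174.3 tz [ 0.002  0.    -1.   ] F [ 0.7  1.2 -0.5] gap 0.449 gf 0.0 j [ 0.5  -0.04 -0.3   0.   -1.31 -0.4 ]
```

```bash
cat >> h.py <<'E'
def wholes(c):
    P=cloud(c); m=np.zeros((480,640),np.uint8); m[192:350,226:402]=((P[...,2]>.0195)&(P[...,2]<.06))[192:350,226:402]
    m=cv2.medianBlur(m,3); n,L,stt,ce=cv2.connectedComponentsWithStats(m)
    for i in range(1,n):
        if stt[i,4]<300: continue
        v,u=np.nonzero(L==i); W=onplane(c,np.c_[u,v],.031)[:,:2]
        mu=W.mean(0); d=np.linalg.svd(W-mu,full_matrices=0)[2][0]
        for _ in range(5):   # refine with shank only
            s=(W-mu)@d; lo,hi=np.percentile(s,[.5,99.5]); n2=np.array([-d[1],d[0]]); t=(W-mu)@n2
            wl=np.ptp(t[s<(lo+.03)]); wh=np.ptp(t[s>(hi-.03)])
            k=(s<hi-.048)&(s>lo+.004) if wh>wl else (s>lo+.048)&(s<hi-.004)
            ends=mu+d*(lo+hi)/2; Ws=W[k]; d=np.linalg.svd(Ws-Ws.mean(0),full_matrices=0)[2][0]
            if d[1]<0:d=-d
            mid=Ws.mean(0)+d*((ends-Ws.mean(0))@d)
        print('mid',mid.round(4),'len',(hi-lo).round(4),'toolyaw',round((np.degrees(np.arctan2(d[1],d[0]))-90)%360+180,1)%360,'fork',(d*(1 if wh>wl else -1)).round(2),'shank c',Ws.mean(0).round(4))
E
python3 - <<'E'
from h import *
wholes(shot('top'))
E
```

```text
mid [ 0.6336 -0.0887] len 0.1268 toolyaw 188.3 fork [-0.14  0.99] shank c [ 0.6367 -0.11  ]
mid [ 0.4568 -0.0802] len 0.1157 toolyaw 187.1 fork [ 0.12 -0.99] shank c [ 0.4541 -0.0584]
```

```bash

python3 -m handwheel '[[0,-4,-5,0,0,1.2,0.5],[-0.6,-8,-10,0,0,1.2,0.5],[-0.6,-10.4,-15,0,0,1.2,0.5],[-0.6,-10.4,-19.5,0,0,1.2,0.5],[-0.6,-10.4,-19.5,0,0,1.2,0.5]]' >/dev/null
python3 -m handwheel '[[0,0,0,0,0,0,0.5],[0,0,0,0,0,0,0.5]]' >/dev/null
cat >> h.py <<'E'
def wshank(zl=.0245):
    c=shot('wrist'); P=cloud(c); s=readout.observe(); R=Ro.from_rotvec(s['eef_rot']).as_matrix()
    L=(P-s['tool_pos'])@R   # tool frame
    m=(P[...,2]>zl)&(P[...,2]<.04)&(c['z_map']>0)&(abs(L[...,1])<.03)&(abs(L[...,0])<.07)
    q=P[m]; t=L[m]; p=np.polyfit(t[:,0],t[:,1],1)
    print('n',len(q),'tool x range',np.percentile(t[:,0],[1,99]).round(4),'y off at 0',p[1].round(4),'ang',np.degrees(np.arctan(p[0])).round(1),'world mean',q.mean(0).round(4))
E
python3 -c "
from h import *; st((.4564,-.0705,.018),187); wshank()"
```

```text
t 23.48 pos [45.93 -6.5  10.85] yaw -172.8 tz [ 0.003  0.001 -1.   ] F [0.2 0.2 0.3] gap 0.502 gf 0.0 j [ 0.29  0.13 -0.6   0.   -0.84 -0.16]
delta cm [-0.29 -0.55 -9.05] dyaw -0.2
n 5148 tool x range [-0.0441  0.0691] y off at 0 0.0054 ang -0.1 world mean [ 0.4567 -0.0873  0.0297]
```

```bash

python3 -m handwheel '[[-0.4,-0.5,-4,0,0,0,0.5],[-0.4,-0.5,-7,0,0,0,0.5],[-0.4,-0.5,-9,0,0,0,0.5],[-0.4,-0.5,-9,0,0,0,0.5]]' 
python3 -m handwheel '[[0,0,0,0,0,0,0.05],[0,0,0,0,0,0,0.05],[0,0,0,0,0,0,0.05],[0,0,0,0,0,0,0.05]]' 45
python3 -m handwheel '[[0,0,3,0,0,0,0.05],[0,0,8,0,0,0,0.05],[0,0,14,0,0,0,0.05],[0,0,20,0,0,0,0.05],[0,0,20,0,0,0,0.05]]'
python3 -c "
from h import *; st((.560,-.322,.216),181.8)"
```

```text
t: 24.02
tool_pos: [0.4541, -0.0704, 0.0167]
eef_rot: [-2.356, 2.078, -0.0]
wrist_force: [-0.1, -0.6, 0.8]
finger_gap: 0.5
gripper_force: 0.0
t: 24.52
tool_pos: [0.454, -0.0706, 0.017]
eef_rot: [-2.355, 2.078, -0.001]
wrist_force: [-0.6, 1.3, 4.0]
finger_gap: 0.178
gripper_force: 45.0
t: 25.15
tool_pos: [0.4561, -0.0704, 0.2215]
eef_rot: [-2.351, 2.073, -0.009]
wrist_force: [0.2, 0.8, -1.9]
finger_gap: 0.177
gripper_force: 45.0
t 25.15 pos [45.61 -7.04 22.15] yaw -172.8 tz [ 0.009  0.002 -1.   ] F [ 0.2  0.8 -1.9] gap 0.177 gf 45.0 j [ 0.28 -0.   -0.45  0.   -1.11 -0.15]
delta cm [ 10.39 -25.16  -0.55] dyaw -5.4
```

```bash

python3 -m handwheel '[[2.8,-6,0,0,0,-1.4,0.05],[5.6,-12,0,0,0,-2.7,0.05],[8.4,-18,0,0,0,-5.4,0.05],[11.4,-24.2,0,0,0,-5.4,0.05],[11.4,-24.2,0,0,0,-5.4,0.05]]' >/dev/null
python3 -m handwheel '[[0,0,0,0,0,0,0.05],[0,0,0,0,0,0,0.05]]' 
python3 -c "
from h import *; st((.570,-.312,.05),181.8)"
```

```text
t: 26.02
tool_pos: [0.5669, -0.3118, 0.216]
eef_rot: [2.255, -2.187, -0.002]
wrist_force: [-0.2, 0.0, -0.9]
finger_gap: 0.176
gripper_force: 45.0
t 26.02 pos [ 56.69 -31.18  21.6 ] yaw -178.2 tz [-0.001  0.001 -1.   ] F [-0.2  0.  -0.9] gap 0.176 gf 45.0 j [-0.2   0.32 -0.07 -0.   -1.18  0.23]
delta cm [  0.31  -0.02 -16.6 ] dyaw 0.0
```

```bash

python3 -m handwheel '[[0.3,0,-5,0,0,0,0.05],[0.3,0,-10,0,0,0,0.05],[0.3,0,-14,0,0,0,0.05],[0.3,0,-16.6,0,0,0,0.05],[0.3,0,-16.6,0,0,0,0.05]]' 
python3 -m handwheel '[[0,0,0,0,0,0,0.35],[0,0,0,0,0,0,0.35],[0,0,0,0,0,0,0.35],[0,0,5,0,0,0,0.35],[0,0,11,0,0,0,0.35]]' 
python3 -m handwheel '[[0,0,6,0,0,0,0.35],[0,6,14,0,0,0,0.5],[-5,12,14,0,0,0,0.5],[-5,18,14,0,0,0,0.5],[-5,24,14,0,0,6,0.5]]' 
python3 - <<'E'
from h import *
st(); c=shot('top','t4.png'); wholes(c)
E
```

```text
t: 26.65
tool_pos: [0.569, -0.311, 0.0491]
eef_rot: [2.255, -2.185, -0.005]
wrist_force: [0.4, -0.5, -0.6]
finger_gap: 0.177
gripper_force: 45.0
t: 27.28
tool_pos: [0.5698, -0.3126, 0.1612]
eef_rot: [2.254, -2.187, -0.003]
wrist_force: [1.9, -0.8, -0.3]
finger_gap: 0.347
gripper_force: 0.0
t: 27.9
tool_pos: [0.5218, -0.0999, 0.3012]
eef_rot: [-2.365, 2.064, -0.003]
wrist_force: [1.9, 0.5, -0.0]
finger_gap: 0.498
gripper_force: 0.0
t 27.9 pos [52.18 -9.99 30.12] yaw -172.2 tz [ 0.003  0.    -1.   ] F [ 1.9  0.5 -0. ] gap 0.498 gf 0.0 j [ 0.18  0.08 -0.18  0.   -1.31 -0.04]h.py:49: RuntimeWarning: Mean of empty slice.
  ends=mu+d*(lo+hi)/2; Ws=W[k]; d=np.linalg.svd(Ws-Ws.mean(0),full_matrices=0)[2][0]
  ret = um.true_divide(
Traceback (most recent call last):
  File "h.py", line 49, in wholes
    ends=mu+d*(lo+hi)/2; Ws=W[k]; d=np.linalg.svd(Ws-Ws.mean(0),full_matrices=0)[2][0]
                                    ~~~~~~~~~~~~~~~~~~~~~~~~~~~~~~~~~~~~~~~~~~~~~~~^^^
IndexError: index 0 is out of bounds for axis 0 with size 0
```

View pics/t4.png

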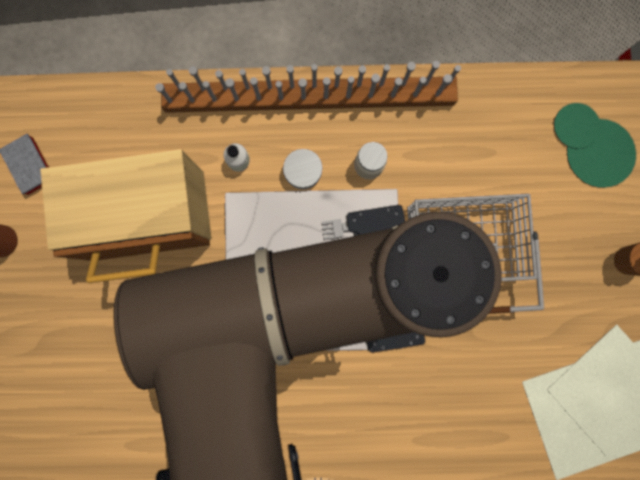

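The far whole iron is unmoved, with its fork at (333,230). The jar stands close to where the gripper's body would come down, so I grasp nearer the fork and slightly higher.

```bash

python3 -m handwheel '[[5,1,-4,0,0,0,0.5],[10,2.1,-8,0,0,0,0.5],[11.1,2.1,-12,0,0,0,0.5],[11.1,2.1,-17,0,0,0,0.5],[11.1,2.1,-17,0,0,0,0.5]]' >/dev/null
python3 -m handwheel '[[0,0,0,0,0,0,0.5],[0,0,0,0,0,0,0.5]]' >/dev/null
python3 - <<'E'
from h import *
st((.6324,-.0786,.021),188); wshank()
c=shot('wrist','w5.png')
E
```

```text
t 28.82 pos [63.5  -8.02 13.24] yaw -172.2 tz [ 0.005  0.    -1.   ] F [-0.5 -0.3  0.7] gap 0.496 gf 0.0 j [ 0.18  0.37 -0.2   0.   -1.   -0.04]
delta cm [ -0.26   0.16 -11.14] dyaw 0.2
n 4479 tool x range [-0.057   0.0689] y off at 0 0.0026 ang -0.0 world mean [ 0.6331 -0.0839  0.0301]
```

View pics/w5.png

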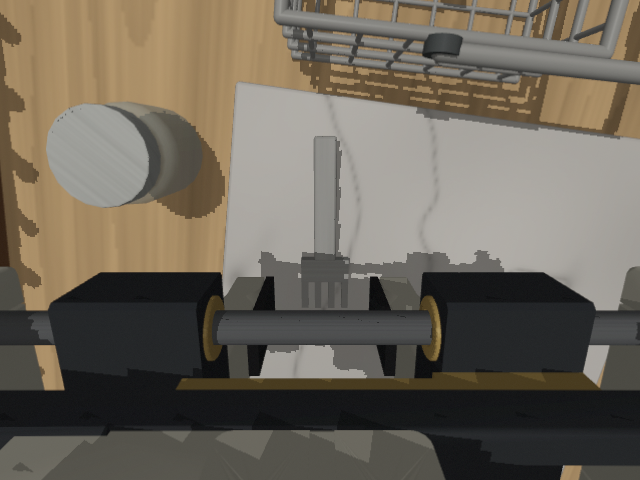

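```bash
python3 - <<'E'
from h import *
c=shot('wrist'); s=readout.observe()
print(onplane(c,[[325,137],[325,256],[325,305]],.031).round(4), onplane(c,[[325,258],[325,306]],.023).round(4), s['tool_pos'].round(4))
E
```

```text
[[ 0.6417 -0.1506  0.031 ]
 [ 0.63   -0.0663  0.031 ]
 [ 0.6245 -0.0269  0.031 ]] [[ 0.6293 -0.062   0.023 ]
 [ 0.6238 -0.0222  0.023 ]] [ 0.6343 -0.0801  0.1313]
```

The shank ends and the fork begins at y ≈ -65 mm. The pads at -80 ± 9.5 mm are on the shank, so descend.

```bash

python3 -m handwheel '[[-0.25,0,-4,0,0,0,0.5],[-0.25,0,-8,0,0,0,0.5],[-0.25,0,-11.1,0,0,0,0.5],[-0.25,0,-11.1,0,0,0,0.5]]' 
python3 -m handwheel '[[0,0,0,0,0,0,0.05],[0,0,0,0,0,0,0.05],[0,0,0,0,0,0,0.05],[0,0,0,0,0,0,0.05]]' 50
python3 -m handwheel '[[0,0,3,0,0,0,0.05],[0,0,8,0,0,0,0.05],[0,0,14,0,0,0,0.05],[0,0,20,0,0,0,0.05],[0,0,20,0,0,0,0.05]]'
python3 -c "
from h import *; st((.620,-.31,.216),181.8)"
```

```text
t: 29.48
tool_pos: [0.631, -0.0802, 0.0176]
eef_rot: [2.366, -2.065, -0.001]
wrist_force: [-0.8, -0.4, -0.2]
finger_gap: 0.503
gripper_force: 0.0
t: 29.98
tool_pos: [0.6316, -0.0801, 0.019]
eef_rot: [-2.366, 2.066, -0.001]
wrist_force: [0.0, 0.7, 2.2]
finger_gap: 0.175
gripper_force: 50.0
t: 30.6
tool_pos: [0.6337, -0.0802, 0.2244]
eef_rot: [-2.362, 2.061, -0.011]
wrist_force: [0.5, -0.1, -2.7]
finger_gap: 0.177
gripper_force: 50.0
t 30.6 pos [63.37 -8.02 22.44] yaw -172.2 tz [ 0.01  0.   -1.  ] F [ 0.5 -0.1 -2.7] gap 0.177 gf 50.0 j [ 0.18  0.3  -0.09  0.   -1.18 -0.04]
delta cm [ -1.37 -22.98  -0.84] dyaw -6.0
```

```bash

python3 -m handwheel '[[0,-6,0,0,0,-1.4,0.05],[-0.6,-12,0,0,0,-2.7,0.05],[-1.1,-18,0,0,0,-6,0.05],[-1.1,-23,0,0,0,-6,0.05],[-1.1,-23,0,0,0,-6,0.05]]' >/dev/null
python3 -m handwheel '[[0,0,0,0,0,0,0.05],[0,0,-5,0,0,0,0.05],[0,0,-10,0,0,0,0.05],[0,0,-14,0,0,0,0.05],[0,0,-14,0,0,0,0.05]]' 
python3 -c "
from h import *; st((.621,-.310,.055),181.8)"
```

```text
t: 31.85
tool_pos: [0.6178, -0.3079, 0.0747]
eef_rot: [2.254, -2.184, -0.01]
wrist_force: [0.7, -0.5, -1.4]
finger_gap: 0.177
gripper_force: 50.0
t 31.85 pos [ 61.78 -30.79   7.47] yaw -178.2 tz [-0.007  0.002 -1.   ] F [ 0.7 -0.5 -1.4] gap 0.177 gf 50.0 j [-0.18  0.5  -0.12 -0.   -0.95  0.21]
delta cm [ 0.32 -0.21 -1.97] dyaw -0.0
```

```bash

python3 -m handwheel '[[0.3,-0.2,-2,0,0,0,0.05],[0.3,-0.2,-2,0,0,0,0.05],[0.3,-0.2,-2,0,0,0,0.35],[0.3,-0.2,-2,0,0,0,0.35],[0.3,-0.2,-2,0,0,0,0.35]]' 
python3 -m handwheel '[[0,0,5,0,0,0,0.35],[0,0,11,0,0,0,0.35],[0,0,17,0,0,0,0.35],[-6,0,17,0,0,0,0.42],[-12,0,17,0,0,0,0.42]]' 
python3 -m handwheel '[[-4.2,-1,0,0,0,0,0.42],[-4.2,-1,0,0,0,0,0.42],[-4.2,-1,0,0,0,0,0.42]]' 
python3 - <<'E'
from h import *
st((.458,-.3205,.071),181.8); c=shot('side'); cv2.imwrite('pics/s5.png',cv2.resize(c['frame'][90:330,240:560],(640,480)))
w=shot('wrist'); P=cloud(w); hsv=cv2.cvtColor(w['frame'],cv2.COLOR_BGR2HSV)
m=(P[...,2]>.075)&(P[...,2]<.11)&(hsv[...,1]>100)&(P[...,0]<.5)&(P[...,0]>.42); print('grip wrist',m.sum(),np.median(P[m],0).round(4),P[m].min(0).round(3),P[m].max(0).round(3))
E
```

```text
t: 32.48
tool_pos: [0.6235, -0.3123, 0.0593]
eef_rot: [-2.255, 2.187, -0.002]
wrist_force: [0.1, -0.7, -0.3]
finger_gap: 0.347
gripper_force: 0.0
t: 33.1
tool_pos: [0.5022, -0.3121, 0.2293]
eef_rot: [-2.255, 2.186, -0.003]
wrist_force: [0.5, -1.3, 0.0]
finger_gap: 0.418
gripper_force: 0.0
t: 33.48
tool_pos: [0.4615, -0.3224, 0.2291]
eef_rot: [-2.254, 2.187, -0.002]
wrist_force: [0.1, -0.7, -0.8]
finger_gap: 0.418
gripper_force: 0.0
t 33.48 pos [ 46.15 -32.24  22.91] yaw -178.3 tz [ 0.002 -0.001 -1.   ] F [ 0.1 -0.7 -0.8] gap 0.418 gf 0.0 j [-0.26  0.17 -0.24  0.   -1.16  0.29]
delta cm [ -0.35   0.19 -15.81] dyaw 0.1
grip wrist 2166 [ 0.4572 -0.3237  0.0968] [ 0.449 -0.375  0.091] [ 0.465 -0.265  0.1  ]
```

View pics/s5.png

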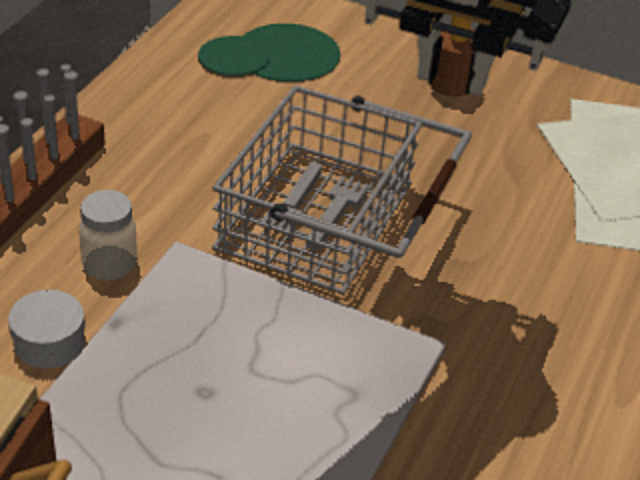

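Both whole irons lie side by side on the basket floor (crop (320,205)), and the slab is empty. Now grip the handle and swing it over.

```bash

python3 -m handwheel '[[-0.4,0.2,-5,0,0,0,0.42],[-0.4,0.2,-11,0,0,0,0.42],[-0.4,0.2,-15.8,0,0,0,0.42],[-0.4,0.2,-15.8,0,0,0,0.42]]' 
python3 -m handwheel '[[0,0,0,0,0,0,0.05],[0,0,0,0,0,0,0.05],[0,0,0,0,0,0,0.05],[0,0,0,0,0,0,0.05]]' 8
python3 -m handwheel '[[0.28,0.01,2.74,0,0,0,0.05],[1.09,0.03,5.37,0,0,0,0.05],[2.41,0.08,7.79,0,0,0,0.05],[4.19,0.13,9.9,0,0,0,0.05],[6.34,0.2,11.61,0,0,0,0.05]]'
```

```text
t: 34.08
tool_pos: [0.4551, -0.3191, 0.0667]
eef_rot: [2.253, -2.184, -0.012]
wrist_force: [1.4, -0.3, 0.9]
finger_gap: 0.423
gripper_force: 0.0
t: 34.58
tool_pos: [0.4576, -0.3205, 0.0721]
eef_rot: [-2.255, 2.187, -0.003]
wrist_force: [-2.2, 1.7, 8.1]
finger_gap: 0.156
gripper_force: 8.0
t: 35.2
tool_pos: [0.5183, -0.3187, 0.1891]
eef_rot: [2.253, -2.187, -0.002]
wrist_force: [-2.2, -1.1, 2.6]
finger_gap: 0.157
gripper_force: 8.0
```

```bash

python3 -m handwheel '[[2.46,0.08,1.25,0,0,0,0.05],[5.11,0.16,1.99,0,0,0,0.05],[7.46,0.23,2.19,0,0,0,0.05],[9.24,0.29,2.07,0,0,0,0.05],[10.3,0.32,1.89,0,0,0,0.05]]'
python3 -m handwheel '[[0,0,0,0,0,0,0.05],[0,0,0,0,0,0,0.35],[0,0,0,0,0,0,0.35],[0,0,0,0,0,0,0.35]]'
python3 -m handwheel '[[0,0,5,0,0,0,0.35],[0,0,10,0,0,0,0.35],[-6,0,11,0,0,0,0.35],[-12,4,11,0,0,0,0.35],[-17,8,11,0,0,0,0.35]]'
python3 -m handwheel '[[-2,6,0,0,0,0,0.35],[-4,12,0,0,0,0,0.35],[-4,18,0,0,0,0,0.35],[-4,24,0,0,0,0,0.35],[-4,24,0,0,0,0,0.35]]'
python3 - <<'E'
from h import *
st(); c=shot('side','s6.png'); t=shot('top','t6.png'); P=cloud(t); z=P[...,2]; hsv=cv2.cvtColor(t['frame'],cv2.COLOR_BGR2HSV)
v,u=np.mgrid[0:480,0:640]
m=(z>.18)&(z<.26)&(P[...,1]<-.22)&(P[...,1]>-.45)&(P[...,0]>.5)&(P[...,0]<.75); print('handle',m.sum(),np.median(P[m],0) if m.any() else '')
for a in (92,100,108,116):
    k=np.nonzero(z[264:290,a]>.2)[0]+264; print(a,P[k,a].mean(0).round(4))
E
```

```text
t: 35.83
tool_pos: [0.6247, -0.3153, 0.206]
eef_rot: [-2.255, 2.187, -0.003]
wrist_force: [1.3, -2.8, 3.5]
finger_gap: 0.155
gripper_force: 8.0
t: 36.33
tool_pos: [0.6229, -0.3148, 0.205]
eef_rot: [2.255, -2.187, -0.002]
wrist_force: [0.5, 0.2, -0.1]
finger_gap: 0.342
gripper_force: 0.0
t: 36.95
tool_pos: [0.4602, -0.2414, 0.3151]
eef_rot: [-2.253, 2.189, 0.0]
wrist_force: [0.5, 0.9, 1.7]
finger_gap: 0.351
gripper_force: 0.0
t: 37.58
tool_pos: [0.4218, 0.0017, 0.3156]
eef_rot: [-2.261, 2.179, 0.0]
wrist_force: [0.5, -0.4, 0.9]
finger_gap: 0.35
gripper_force: 0.0
t 37.58 pos [42.18  0.17 31.56] yaw -177.9 tz [ 0.001  0.001 -1.   ] F [ 0.5 -0.4  0.9] gap 0.35 gf 0.0 j [ 0.48 -0.13 -0.35 -0.   -1.35 -0.44]
handle 963 [ 0.62681333 -0.33015597  0.22975595]
92 [0.5393 0.3786 0.2095]
100 [0.5337 0.3625 0.2147]
108 [0.5351 0.3487 0.2147]
116 [0.5366 0.3349 0.2144]
```

View pics/s6.png

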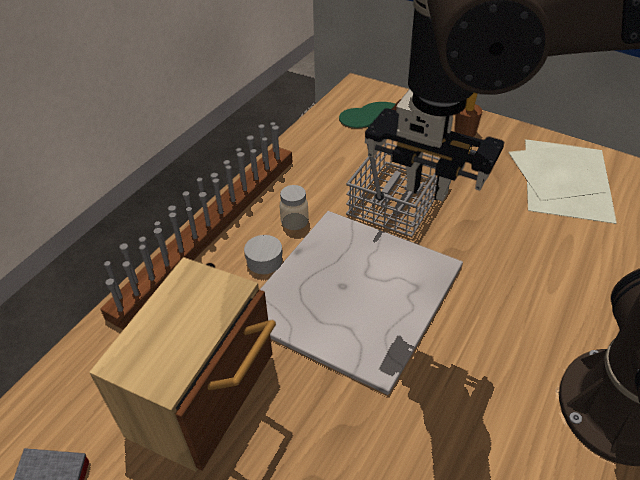

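```bash
python3 - <<'E'
from h import *
c=cv2; s=shot('side'); P=cloud(s)
print('dark spot',[P[v,u].round(3).tolist() for u,v in((378,235),(376,238),(380,232),(370,245))])
t=shot('top'); Q=cloud(t); z=Q[...,2]
print('slab hits',[(int(a)) for a in [((z>.022)&(z<.05)&(Q[...,0]>.37)&(Q[...,0]<.67)&(Q[...,1]>-.19)&(Q[...,1]<.17)).sum()]])
irons(t,box=(405,190,545,300))
# solid (non-wire) blobs inside the basket
m=((z>.012)&(z<.05)&(Q[...,0]>.53)&(Q[...,0]<.67)&(Q[...,1]<-.22)&(Q[...,1]>-.41)).astype(np.uint8)
m=cv2.morphologyEx(m,cv2.MORPH_OPEN,np.ones((5,5),np.uint8)); n,L,st_,ce=cv2.connectedComponentsWithStats(m)
for i in range(1,n): q=Q[L==i]; print(st_[i],q.mean(0).round(3),q.min(0).round(3),q.max(0).round(3))
for n_,u,v in(('bottle',236,156),('tin',302,168),('jar',371,160)): print(n_,Q[v-3:v+4,u-3:u+4].reshape(-1,3).mean(0).round(3))
E
```

```text
dark spot [[0.572, -0.162, 0.014], [0.572, -0.152, 0.012], [0.571, -0.171, 0.015], [0.574, -0.127, 0.012]]
slab hits [23]
px (np.float64(492.0), np.float64(202.0)) ctr [ 672.6 -365.4] size [ 18.6 133.9] ang 88.8 z [0.035 0.041] 152
px (np.float64(436.0), np.float64(204.0)) ctr [ 673.8 -257.4] size [ 3.8 74.1] ang 91.8 z [0.035 0.04 ] 70
px (np.float64(413.0), np.float64(244.0)) ctr [ 593.2 -207.1] size [  7.6 163.7] ang 1.3 z [0.035 0.04 ] 198
px (np.float64(521.0), np.float64(246.0)) ctr [ 583.1 -430. ] size [ 16.6 120.9] ang 1.4 z [0.035 0.046] 198
px (np.float64(475.0), np.float64(227.0)) ctr [ 623.9 -334.8] size [16.1 92.9] ang 92.8 z [0.022 0.024] 269
px (np.float64(457.0), np.float64(253.0)) ctr [ 572.9 -296.3] size [18.3 91.1] ang 92.3 z [0.022 0.025] 276
[445 221  53  18 513] [ 0.624 -0.322  0.02 ] [ 0.604 -0.385  0.013] [ 0.64  -0.277  0.027]
[469 244  18  18 222] [ 0.573 -0.345  0.019] [ 0.555 -0.361  0.012] [ 0.591 -0.322  0.026]
[435 251   9   8  71] [ 0.571 -0.261  0.021] [ 0.563 -0.271  0.015] [ 0.578 -0.253  0.027]
[445 250  23   8 180] [ 0.572 -0.296  0.021] [ 0.564 -0.32   0.016] [ 0.58  -0.273  0.027]
bottle [0.772 0.145 0.08 ]
tin [0.753 0.015 0.042]
jar [ 0.751 -0.119  0.107]
```

The dark spot is only a shadow at slab height. Both whole irons lie flat in the basket, the slab is clear, the bystanders are in place, the handle is at 1.8 rad, the hatch is shut and the arm is clear.

```bash
python3 -c "
from plant import job; print(job.close_job())"
```

```text
the job is handed in; nothing more can be done
None
```

I handed the job in at about 38 s of the 210 s allowed: both snapped irons are in the shut scrap box, both whole irons are in the basket, the handle is over on its stop, and the tin, bottle and jar are where they were; the hand-in returned no verdict.

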